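# Seat the rotor on the bench spinner and drop its guard bar

## Robot

A 7-joint arm with a two-finger parallel gripper is mounted at the origin on the work surface. World frame = base frame: x ahead of the robot, y to its left, z up, the work surface at z = 0. Lengths are in m, angles in rad, forces in N, time in s.
With the tool pointing down it reaches from about 0.425 to 1.025 m from the base axis. Payload 9.4 kg.
Tool frame: the origin (TCP) lies between the finger pads; the fingertips stand 17 mm ahead of it and the grasp point (between the pads) lies 2 mm behind it; z points along the fingers, y is the direction in which the jaws open and shut (so a half turn about z gives the same grasp; the last joint's range is limited). The gripper opens to 85 mm and grips with 20 to 120 N. Pads are 22 mm wide; open, the fingers measure 114 mm over their backs; the gripper's body (76 mm by 85 mm) begins 54 mm behind the grasp point. The pads swing forward as they close: fully open they stand 13 mm farther back than shut.
Start: joints at [-1.325, 0.599, -0.003, 1.599, 0.002, 0.943, -0.08], TCP at [0.23, 0.688, 0.248] pointing down, gripper open.
Joint ranges: [-2.57, 2.57], [-0.35, 1.97], [-1.29, 1.29], [0.11, 2.56], [-1.05, 4.19], [0.11, 1.86], [-2.63, 2.63]. Speed limits (rad/s): [2.22, 2.22, 3.01, 3.01, 3.14, 3.14, 3.14].

## Interface

Orientations are given as [roll, pitch, yaw] about the fixed x, y, z axes, in that order (R = Rz(yaw) Ry(pitch) Rx(roll)).
In Python, from cell import arm gives the robot as it stands. The module is installed in compiled form; this text tells all that it offers. Calls block until the motion is done:
- arm.move_to(position, orientation): joint-space move of the TCP to a pose.
- arm.move_l(position, speed=0.15, frame=None, contact_N=None): straight line of the TCP; frame=None keeps the orientation; speed is the mean speed in m/s. With contact_N (N) it stops when the force on the tool has changed by that much, and returns True; else False.
- arm.move_joints(angles): joint-space move.
- arm.gripper_to(opening, f_grip=None): opening from 0.0 (shut) to 1.0 (fully open); f_grip is the grip in N (None keeps the last); returns when the fingers have stopped.
- arm.pause(seconds).
- arm.solve_ik(position, orientation): joint angles nearest the present ones, or None.
- arm.get_state(): the state.
- arm.snapshot(name): name is "scene" or "top" or "wrist"; returns (picture, depth): 400x640x3 uint8, red, green, blue; 400x640 float32, m along the optical axis (not along the pixel's ray), 0 where there is no reading.
- arm.camera_params(name): a dict with "fx", "fy", "cx", "cy" (pixels), "R" (3x3) and "t" (3): a world point X has camera coordinates R X + t. Camera axes: x right, y down, z forward; pixel columns grow to the right and rows downward; lengths in m; the calibration is good to about 2 mm. The wrist camera is an equidistant fisheye: a pixel r from the principal point sees the ray r / f radians off the axis. A picture is of the moment at which its call begins: read the wrist's pose just before it. camera_params takes no time and is no camera call; for the wrist camera it gives the pose at the moment of the call.
A pose or a line that the arm cannot do raises arm.MotionError and nothing moves.
- arm.hand_in(): hands the job in, once; it reports no verdict.
The state is a dict: "clock": time; "joint_pos": joint angles; "joint_vel": joint speeds; "joint_efforts": joint torques, N m; "position": TCP position; "orientation": TCP orientation; "contact_force": force on the tool from outside, world axes, zero at the start; "ft_torque": the same for the moment, N m; "finger_gap": opening from 0.0 (shut) to 1.0 (fully open).
Only numpy, scipy, OpenCV 4.12 (cv2) and the standard library are available. Lean on these libraries where they do the work, as an engineer would, in place of code of your own. Each camera call takes 0.05 s, during which the arm holds its last target.

## Task

The spinner's rotor is standing proud: its tapered shank is in the spindle, but its drive slots are not over the dogs. Turn the rotor until the slots drop over the dogs and press it fully home, then swing the guard bar across the rotor, over the keeper, and let it drop into the notch. Leave everything else on the bench where it stands.

Things in the scene. Friction and masses are not known exactly. Their poses are not given: they have to be found in the camera images.
- spinner: White bench spinner, 280 x 300 mm, 110 mm high, fixed. Origin: on the table under the spindle axis. x points from the spindle to its control strip (away from the robot), y to the guard bar's hinge post, z up. A low bowl rim, inner radius 86 mm, top 122 mm above the table, surrounds the spindle.
- spindle (a point): Point on the vertical spindle axis, on the flat 72 mm steel face that the rotor's flange must rest on, 115 mm above the table; axes as spinner. The spindle does not turn. In the face is the tapered bore, 31 mm wide at its mouth.
- dog (a point): Top of one of the three drive dogs, 9 mm wide and 10 mm high, which stand on the spindle face 20 to 35 mm from the axis, at 0, 120 and 240 degrees from x; this is the one at 0. Three small dark fins on the bowl rim stand in line with them.
- rotor_top (a point): Centre of the flat top of the loose rotor's hub knob (30 mm wide, 12 mm thick, on a 24 mm neck), 60 mm above the flange's underside; z up its axis. Rotor: 0.35 to 0.55 kg, steel and aluminium, white sleeves. Starts proud, flange on the dogs, 10 mm above home, and turns freely. Home, this point is 60 mm above spindle.
- rotor_arm (a point): On the top of one of the rotor's three arms (this one along the rotor's x, the others 120 degrees apart), 55 mm from its axis, 20 mm above the flange's underside, between two upright white sleeves 22 mm in diameter. Sleeve axes: 55 mm from the rotor's axis, 14 degrees either side of the arm; tops 45 mm above the flange's underside. Clear gap between pairs: 60 mm.
- rotor_seat (a point): Rotor's axis at its flange's underside; same axes. 15 mm slots lie in line under the arms, so it fits in 3 positions, arms over dogs. Lined up, it falls about 5 mm over the dogs, which then stop its turning; there it catches on a sprung detent, perhaps a little askew, until about 15 N straight down on the knob presses it the last few mm home, where it stays. Home, it coincides with spindle.
- bar_pivot (a point): Point on the guard bar's vertical hinge axis at the bar's mid-height, 196 mm above the table, 115 mm along y from the spindle axis, over a post 26 mm in diameter; axes as spinner. The bar is steel, 12 mm wide and 12 mm high, 0.22 kg, and lies level.
- keeper_notch (a point): Middle of the keeper's notch, 115 mm along -y from the spindle axis, level with the resting bar's underside (190 mm above the table). The steel keeper is 16 mm wide along y. On its +x side a shallow ramp rises from 63 mm to a lip 12 mm high, 9 to 16 mm from the middle; on the -x side stands a stop 22 mm high. The notch is 18 mm wide.
- bar_knob (a point): Middle of the black knob (18 mm in diameter, 24 mm tall) standing on the free end of the guard bar, 245 mm from the hinge axis, 18 mm above the bar's mid-height.
- bar_swing (a joint): Swing of the guard bar about its vertical hinge, rad: 0 when it points along the spinner's -y, across the rotor into the notch; 1.57 would point along +x. It stays where left. Pushed sideways towards 0 with a few newtons it rides up the keeper's ramp, over the lip and against the stop; let go, it drops into the notch.
- bar_lift (a joint): Lift of the guard bar about a level hinge at the post, rad: 0 when level, both swung aside and in the notch; about 0.05 on the lip. It grows as the free end rises; the bar falls back by its own weight.

How it is judged:
By the outcome, as a careful person would: the job done as asked, in the order asked, and still so for the second after the job is handed in, with the robot touching nothing.
It also fails if it takes over 61 s, if anything falls off the work surface, if the arm or the gripper's body presses on something with over 40 N, if the wrist force passes 120 N, or if a joint passes its speed limit or range.

## Working session

There is one attempt and no reset: what is moved stays moved. The work goes in short steps, each a Python script; the robot and the scene stay as the last script left them, time stands still between calls to the robot, and variables do not carry over. Pictures are saved under pics/ and viewed, and the job is handed in when it is done.

```bash
mkdir -p pics; cat > h.py <<'E'
from cell import arm
import numpy as np, cv2
def snap(n,f):
    c=arm.camera_params(n); p,d=arm.snapshot(n); cv2.imwrite('pics/%s.png'%f,p[:,:,::-1]); np.savez('pics/%s.npz'%f,p=p,d=d,**c); return p,d,c
def load(f): return np.load('pics/%s.npz'%f)
def ray(c,u,v):
    R=c['R'];t=c['t']; o=-R.T@t
    d=np.array([(u-c['cx'])/c['fx'],(v-c['cy'])/c['fy'],1.]); return o,R.T@d
def onz(c,u,v,z):
    o,d=ray(c,u,v); return o+d*(z-o[2])/d[2]
def dep(c,u,v,d):
    o,r=ray(c,u,v); return o+r*d
def proj(c,X):
    q=c['R']@np.asarray(X,float)+c['t']; return q[0]/q[2]*c['fx']+c['cx'],q[1]/q[2]*c['fy']+c['cy']
E
python3 - <<'E'
from h import *
for n in ['scene','top','wrist']:
    p,d,c=snap(n,n+'0'); print(n,c['fx'],c['cx'],c['cy'],-c['R'].T@c['t'],c['R'][2])
print(arm.get_state())
E
```

```text
scene 397.0122336846239 321.57067398558115 202.55654949045928 [0.92315154 0.4263757  0.54611072] [-0.5543612  -0.5959701  -0.58095035]
top 406.34883915712965 319.4022338667999 205.39648960282065 [0.40299601 0.04166826 0.81307477] [ 0.17009834  0.00249101 -0.98542394]
wrist 309.70691628693146 312.65932070197346 198.85889160363286 [0.15641484 0.71323516 0.3730712 ] [ 0.28892791 -0.09770312 -0.95235223]
{'clock': 0.15, 'joint_pos': array([-1.32473084,  0.5999648 , -0.00258185,  1.59997494,  0.00180815,
        0.94291001, -0.07979399]), 'joint_vel': array([-0.00154948, -0.00127851, -0.00207248, -0.00238458, -0.00058252,
       -0.00116915,  0.00189282]), 'joint_efforts': array([ 3.36410892e-03, -7.76996398e+01,  1.56652026e+00, -2.58237219e+01,
        1.23937457e-02,  6.87515305e-03, -1.85095058e-05]), 'position': array([0.22983641, 0.68722951, 0.24758754]), 'orientation': array([-3.14034220e+00,  1.04207817e-04,  2.81892819e+00]), 'contact_force': array([-0.86909952, -0.29161338,  0.51022486]), 'ft_torque': array([ 0.01192067, -0.02885629, -0.02449403]), 'finger_gap': 0.9952614905135165}
```

View pics/scene0.png

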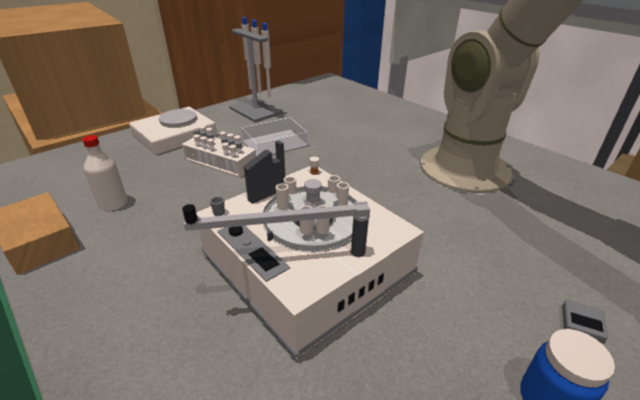

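View pics/top0.png

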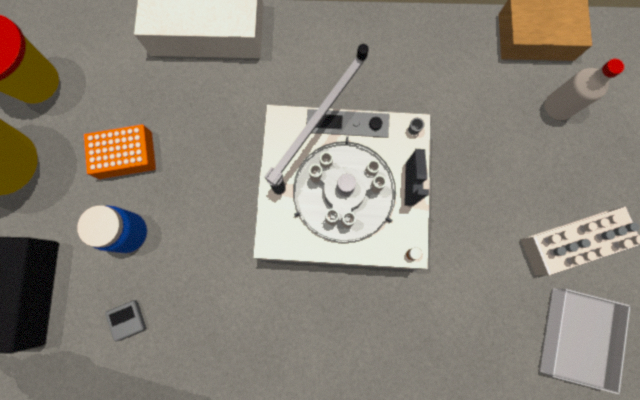

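```bash
python3 - <<'E'
from h import *
c=load('top0');p=c['p'][:,:,::-1]
cv2.imwrite('pics/topz.png',cv2.resize(p[30:280,240:450],None,fx=2.38*1.0,fy=2.38,interpolation=cv2.INTER_CUBIC)[:600])
c=load('scene0');p=c['p'][:,:,::-1]
cv2.imwrite('pics/scenez.png',cv2.resize(p[130:330,170:430],None,fx=3,fy=3,interpolation=cv2.INTER_CUBIC))
E
```

```text
(no output)
```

View pics/topz.png

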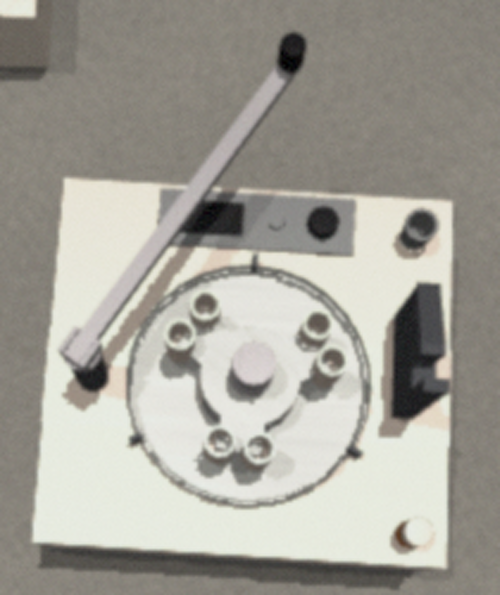

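View pics/scenez.png

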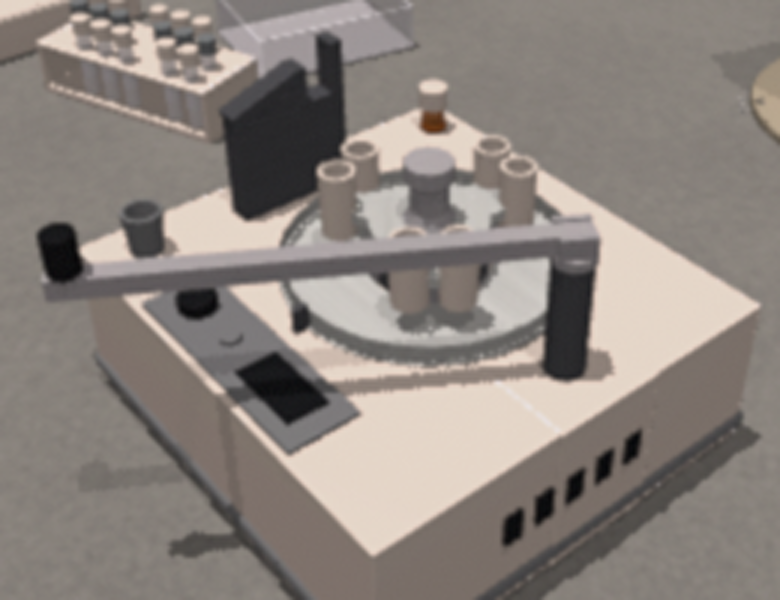

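```bash
python3 - <<'E'
from h import *
c=load('top0')
f=lambda x,y:(x/2.38+240-.3,y/2.38+30-.3)
def P(x,y,z): return onz(c,*f(x,y),z)
fins=[P(255,260,.124),P(136,440,.124),P(355,453,.124)]
for q in fins: print('fin',q)
cx=np.mean(fins,0);print('centre',cx,[np.linalg.norm(q-cx) for q in fins])
for q in fins: print(np.degrees(np.arctan2(*(q-cx)[1::-1])))
k=P(254,362,.185);print('knob',k)
for s in [(206,305),(181,335),(319,324),(332,360),(221,440),(259,447)]:
    q=P(*s,.170);r=(q-k)[:2];print('sl',q,np.hypot(*r),np.degrees(np.arctan2(r[1],r[0])))
print('pivot',P(78,345,.202),'barknob',P(293,42,.226),'post base',P(92,380,.11))
for q in [(65,180),(452,202),(446,567),(35,542)]: print('corner',P(*q,.11))
d=c['d']
for n,q in dict(knob=(254,362),hub=(300,300),body=(330,540),barm=(180,210),end=(80,345)).items():
    u,v=f(*q);print(n,dep(c,u,v,d[int(round(v)),int(round(u))]))
E
```

```text
fin [ 0.64251903 -0.00230422  0.124     ]
fin [0.50504184 0.08168229 0.124     ]
fin [ 0.49942174 -0.07598622  0.124     ]
centre [0.54899421 0.00113062 0.124     ] [np.float64(0.09358787633622545), np.float64(0.09176263773756195), np.float64(0.09167570610604386)]
-2.1033252394250406
118.61873019266524
-122.73383423391356
knob [0.5503827  0.00136441 0.185     ]
sl [0.59333563 0.03396569 0.17      ] 0.05392399980537075 37.198510340984356
sl [0.5716387  0.05063409 0.17      ] 0.05365929070497902 66.66359663540138
sl [ 0.58173122 -0.04387014  0.17      ] 0.05503538589741593 -55.27720521160045
sl [ 0.55659951 -0.05276845  0.17      ] 0.0544886616056425 -83.44865203899501
sl [0.4996164  0.02189645 0.17      ] 0.05476114182495556 157.97950142495884
sl [ 0.49548564 -0.00369873  0.17      ] 0.055130052270407355 -174.73053423870076
pivot [0.55492186 0.11690083 0.202     ] barknob [ 0.75803939 -0.0190025   0.226     ] post base [0.55134253 0.116668   0.11      ]
corner [0.70813934 0.14394352 0.11      ]
corner [ 0.6976026  -0.15382321  0.11      ]
corner [ 0.42027488 -0.14338321  0.11      ]
corner [0.4309833 0.1528583 0.11     ]
knob [0.55068793 0.00128094 0.1836993 ]
hub [ 0.61633306 -0.03735777  0.11131873]
body [ 0.43755579 -0.06002052  0.10987204]
barm [0.64959772 0.05307528 0.20038669]
end [0.55510002 0.11567358 0.20141119]
```

```bash
python3 - <<'E'
from h import *
c=load('top0');d=c['d']
vv,uu=np.mgrid[0:400,0:640];o=-c['R'].T@c['t']
r=np.stack([(uu-c['cx'])/c['fx'],(vv-c['cy'])/c['fy'],np.ones_like(uu)],-1)@c['R']
X=o+r*d[...,None]; ok=d>0
for y0 in np.arange(-.2,.8,.1):
    print(round(y0,1),[round(float(X[...,2][ok&(X[...,1]>=y0)&(X[...,1]<y0+.1)&(X[...,0]>=x0)&(X[...,0]<x0+.1)].max(initial=0)),2) for x0 in np.arange(.1,.9,.1)])
for yaw in np.radians(np.arange(-180,181,20)):
    q=arm.solve_ik([.55,.0012,.23],[np.pi,0,yaw]); print(int(np.degrees(yaw)),None if q is None else np.round(q,2))
E
```

```text
-0.2 [0.0, 0.0, 0.0, 0.15, 0.21, 0.19, 0.11, 0.0]
-0.1 [0.0, 0.01, 0.0, 0.17, 0.19, 0.13, 0.23, 0.0]
0.0 [0.0, 0.0, 0.0, 0.17, 0.2, 0.2, 0.2, 0.0]
0.1 [0.0, 0.0, 0.0, 0.11, 0.2, 0.11, 0.11, 0.08]
0.2 [0.0, 0.0, 0.01, 0.0, 0.0, 0.0, 0.0, 0.08]
0.3 [0.0, 0.02, 0.02, 0.11, 0.11, 0.05, 0.0, 0.08]
0.4 [0.0, 0.02, 0.02, 0.11, 0.11, 0.05, 0.0, 0.08]
0.5 [0.0, 0.09, 0.09, 0.09, 0.0, 0.05, 0.14, 0.14]
0.6 [0.0, 0.0, 0.09, 0.09, 0.11, 0.12, 0.14, 0.14]
0.7 [0.0, 0.0, 0.0, 0.0, 0.0, 0.0, 0.0, 0.0]
-180 [-0.13  0.41  0.04  2.02 -0.02  0.71  1.49]
-160 [-0.08  0.41 -0.04  2.02  0.03  0.71  1.79]
-140 [-0.01  0.42 -0.13  2.02  0.08  0.71  2.08]
-119 [ 0.08  0.42 -0.25  2.01  0.15  0.73  2.35]
-100 [ 0.62  0.64 -1.1   1.98  0.7   0.97  2.14]
-80 [-0.8   0.66  1.12  2.06 -0.77  0.92 -2.21]
-59 [-0.8   0.66  1.12  2.06 -0.77  0.92 -1.86]
-40 [-0.8   0.66  1.12  2.06 -0.77  0.92 -1.52]
-20 [-0.8   0.66  1.12  2.06 -0.77  0.92 -1.17]
0 [-0.62  0.51  0.76  2.05 -0.51  0.77 -1.12]
20 [-0.58  0.49  0.68  2.05 -0.45  0.75 -0.84]
40 [-0.52  0.47  0.6   2.05 -0.39  0.74 -0.55]
59 [-0.47  0.45  0.52  2.04 -0.33  0.72 -0.27]
80 [-0.41  0.44  0.43  2.04 -0.28  0.72  0.02]
100 [-0.36  0.43  0.35  2.04 -0.22  0.71  0.31]
119 [-0.3   0.42  0.27  2.03 -0.17  0.71  0.6 ]
140 [-0.24  0.42  0.19  2.03 -0.12  0.7   0.89]
160 [-0.19  0.41  0.11  2.03 -0.07  0.7   1.19]
180 [-0.13  0.41  0.04  2.02 -0.02  0.71  1.49]
```

```bash
python3 - <<'E'
from h import *
c=load('scene0');f=lambda x,y:(x/3+170-.3,y/3+130-.3)
for n,q,z in [('knobtop',(430,160),.185),('fin0',(300,310),.122),('barknob',(58,232),.226),('barend',(572,222),.202)]:
    print(n,onz(c,*f(*q),z))
# fin segmentation
for n in ['top0']:
    c=load(n);p=c['p'];g=p.max(2)
    for u,v in [(347,139.5),(297,215),(389,220.5)]:
        u0,v0=int(u)-6,int(v)-6;print(g[v0:v0+13,u0:u0+13])
E
```

```text
knobtop [0.55123731 0.00474229 0.185     ]
fin0 [ 0.64148422 -0.00140385  0.122     ]
barknob [ 0.75962731 -0.01326867  0.226     ]
barend [0.55343231 0.1137556  0.202     ]
[[137 136 138 138 136 139 143 141 143 145 143 145 146]
 [154 154 153 143 144 146 144 138 143 145 143 140 138]
 [219 219 212 199 189 179 170 164 172 173 169 160 155]
 [232 232 230 225 218 185 174 186 217 222 222 220 218]
 [231 231 230 230 214 158 138 177 224 230 230 231 231]
 [230 232 232 228 205 130 118 177 221 231 231 231 231]
 [232 229 229 221 185 116 119 175 221 229 231 231 232]
 [221 221 217 208 168 107 108 161 207 223 229 229 229]
 [173 170 167 160 122  83  95 133 176 199 210 214 218]
 [127 127 129 124  92  61  71 102 119 133 141 149 161]
 [137 137 141 142 100  62  73 102 109 117 124 123 126]
 [124 126 127 122 102  87  92 107 113 125 156 149 139]
 [153 155 156 152 154 154 152 145 126 126 137 133 127]]
[[234 235 233 224 185 152 167 198 204 217 228 232 231]
 [235 236 234 230 212 159 153 181 192 210 227 231 230]
 [235 234 234 233 220 169 139 152 181 204 225 231 231]
 [234 233 233 223 204 155 114 119 148 178 211
[... 521 characters left out ...]
23 197 150 133 167 217 232 232 236 235]
 [226 228 227 216 167 135 154 185 222 232 234 234 234]
 [227 226 219 192 139 121 168 212 227 232 235 234 234]
 [226 222 198 151 110 111 160 210 227 233 235 233 235]
 [226 214 156 103  88  95 124 172 215 228 233 235 233]
 [225 207 138  71  66  82  94 120 161 204 229 234 234]
 [215 190 130  78  64  58  71  88 125 180 224 232 234]
 [169 142 119 108 100  79  69  86 136 197 225 233 233]
 [135 120 141 159 158 134 118 143 181 219 230 234 234]
 [145 156 190 212 210 191 186 216 222 227 232 235 234]
 [176 194 220 229 230 225 227 232 234 234 234 234 234]
 [200 220 228 233 233 233 234 234 234 234 234 234 233]
 [221 228 231 235 234 233 234 234 233 233 234 234 234]]
```

```bash
python3 - <<'E'
from h import *
arm.gripper_to(0.5,25)
arm.move_to([.5505,.002,.235],[np.pi,0,np.radians(120)])
p,d,c=snap('wrist','w1')
hit=arm.move_l([.5505,.002,.177],speed=.08,contact_N=8)
s=arm.get_state();print(hit,s['position'],s['contact_force'],s['clock'],s['joint_pos'])
if not hit:
    arm.gripper_to(0.0,25); s=arm.get_state();print(s['finger_gap'],s['contact_force'],s['clock'])
E
```

```text
False [0.55072133 0.00191003 0.17725606] [0.29183384 0.11424241 0.30605464] 4.2417 [-0.2737452   0.49747248  0.23800088  2.0784098  -0.20450426  0.5868453
  0.63075683]
0.33457338767007627 [-1.81349199 -1.7794924   4.78302825] 4.5083
```

View pics/w1.png

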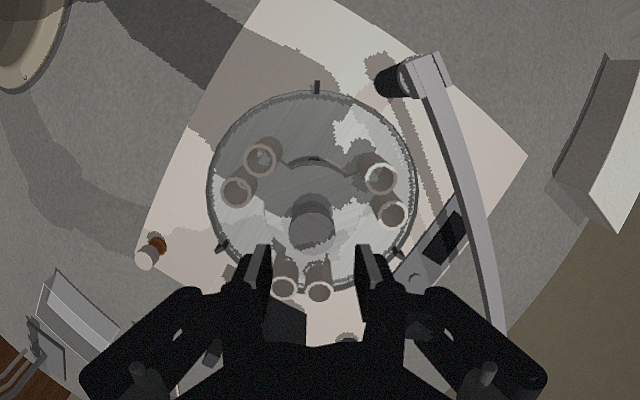

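The wrist view shows the rotor knob at (312,225) between the open fingers, and the guard bar is clear of them on the right. The grip gap is about 28 mm on the 30 mm knob. Next I turn the rotor -53.5° with joint 7.

```bash
python3 - <<'E'
from h import *
q=arm.get_state()['joint_pos'].copy();a=q[6]
for k in (.35,.65,.933):
    q[6]=a+k; arm.move_joints(q); s=arm.get_state();print(s['position'],s['contact_force'],s['ft_torque'],s['finger_gap'],s['clock'])
arm.gripper_to(0.5); s=arm.get_state(); print(s['position'],s['contact_force'],s['clock'])
arm.pause(.2)
arm.move_l([.5505,.002,.245],speed=.12)
p,d,c=snap('wrist','w2');snap('scene','scene2'); print(arm.get_state()['clock'])
q=cv2.imread('pics/scene2.png')[130:330,170:430];cv2.imwrite('pics/scene2z.png',cv2.resize(q,None,fx=3,fy=3,interpolation=cv2.INTER_CUBIC))
E
```

```text
[0.55066449 0.00194333 0.17770963] [-0.55681072 -0.27173577  0.57816004] [0.01504701 0.05033767 0.05609163] 0.3402576514023205 4.9333
[0.55077531 0.00191318 0.17769267] [1.26336906 0.72884388 0.93249319] [0.02635329 0.00215373 0.09110575] 0.3355691199879144 5.325
[0.55071116 0.00185781 0.1776679 ] [-0.81578825 -0.54484605  1.08340643] [-0.02134948  0.03032074  0.05555874] 0.3408163443562793 5.7
[0.55060124 0.00182724 0.17758332] [ 0.0765846  -0.5509878  -0.12045353] 5.9917
7.0
```

View pics/w2.png

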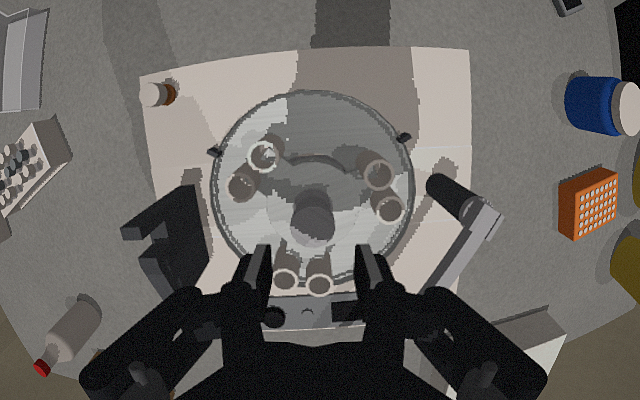

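View pics/scene2z.png

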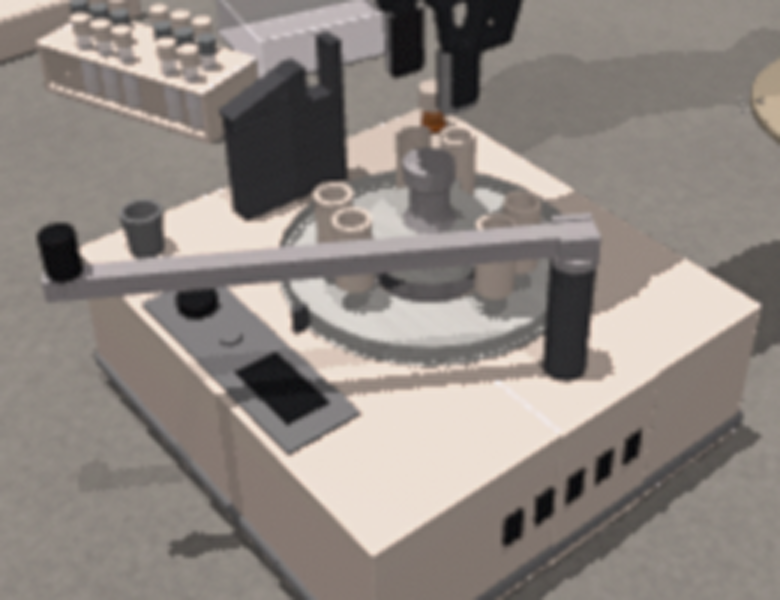

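```bash
cat >> h.py <<'E'
def wz(c,u,v,z):
    dx,dy=u-c['cx'],v-c['cy'];r=np.hypot(dx,dy);th=r/c['fx']
    d=np.array([dx/r*np.sin(th),dy/r*np.sin(th),np.cos(th)]); R=c['R'];o=-R.T@c['t'];d=R.T@d
    return o+d*(z-o[2])/d[2]
E
python3 - <<'E'
from h import *
c=load('w2')
F=[wz(c,*q,.124) for q in [(213,151),(405,136)]]
for q in F: print('fin',q,np.degrees(np.arctan2(q[1]-.0013,q[0]-.55)))
for z in(.170,.165):
  S=np.array([wz(c,*q,z) for q in [(264,155),(242,186),(378,175),(390,209),(285,279),(320,285)]]);m=S.mean(0);print(z,m)
  for i in range(0,6,2):
    q=S[i:i+2].mean(0)-m; print(np.hypot(*q[:2]),np.degrees(np.arctan2(q[1],q[0])))
q=cv2.imread('pics/w2.png')[80:310,190:440];cv2.imwrite('pics/w2z.png',cv2.resize(q,None,fx=2.6,fy=2.6,interpolation=cv2.INTER_CUBIC))
d=c['d'];print(d[205:245:8,300:325:6])
c1=load('w1');print(c1['d'][205:245:8,300:325:6])
E
```

```text
fin [ 0.50072907 -0.0740975   0.124     ] -123.16390274308992
fin [0.50649504 0.08436465 0.124     ] 117.64321721651454
0.17 [0.55090262 0.00374116 0.17      ]
0.05281845000226702 -136.38442072350705
0.05217619780939127 104.57237309891534
0.05325757433028376 -15.31053793388734
0.165 [0.55284578 0.00353156 0.165     ]
0.054137837171855205 -136.3844207235071
0.05347954173456607 104.57237309891535
0.05458793067833536 -15.310537933887344
[[0.20668903 0.20129749 0.19951895 0.19965357 0.20621611]
 [0.1973922  0.19728461 0.19853817 0.19662923 0.19858491]
 [0.19836381 0.19979286 0.19921689 0.1987601  0.19900906]
 [0.2008123  0.20155336 0.20068994 0.20067693 0.20070475]
 [0.20255643 0.20184104 0.20271575 0.20239288 0.20267847]]
[[0.21869978 0.21231803 0.20853074 0.21313392 0.22124124]
 [0.1906696  0.18679164 0.18756188 0.18748179 0.19290915]
 [0.1890053  0.18811561 0.18816513 0.18752712 0.18949202]
 [0.18996361 0.19079179 0.19086587 0.19043936 0.19060813]
 [0.1908749  0.1905523  0.19123155 0.19023956 0.19173652]]
```

View pics/w2z.png

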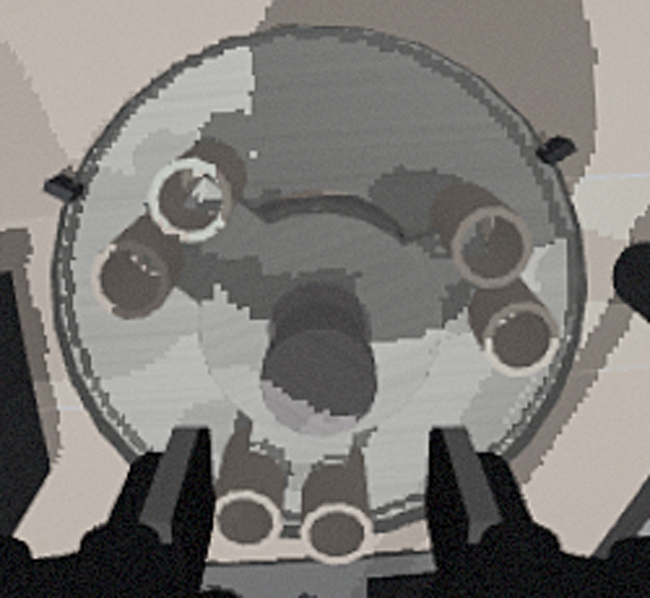

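```bash
python3 - <<'E'
from h import *
arm.move_l([.5505,.002,.177],speed=.08,contact_N=8)
arm.gripper_to(0.0,25); s=arm.get_state();print(s['position'],s['finger_gap'],s['contact_force'],s['clock'])
arm.pause(.1); snap('wrist','w3')
q=s['joint_pos'].copy();q[6]-=.23;arm.move_joints(q);arm.pause(.1);snap('wrist','w4')
s=arm.get_state();print(s['position'],s['finger_gap'],s['contact_force'],s['ft_torque'],s['clock'])
a=[cv2.imread('pics/%s.png'%n)[60:400,150:490] for n in('w3','w4')]
cv2.imwrite('pics/w34.png',cv2.resize(np.hstack(a),None,fx=1.17,fy=1.17,interpolation=cv2.INTER_CUBIC))
E
```

```text
[0.55081381 0.00188017 0.17763702] 0.337097357790275 [ 0.13310289 -0.19595982  5.47819168] 8.2667
[0.55082228 0.001924   0.17771384] 0.33626563253702696 [-0.43561898  0.40741329  2.03509757] [ 0.00814204  0.12223382 -0.05161011] 8.9
```

View pics/w34.png

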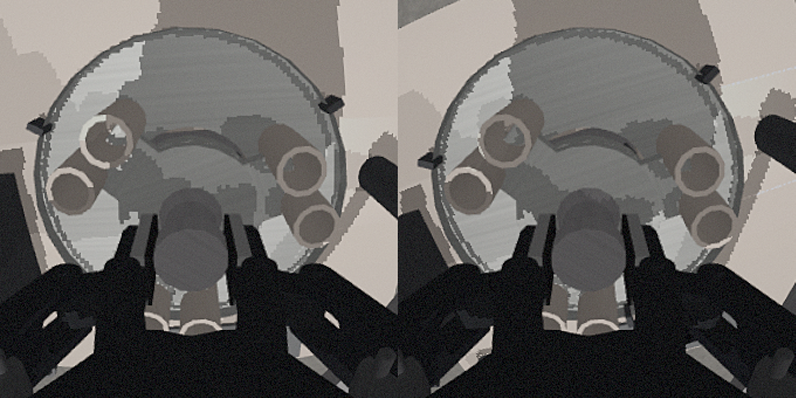

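```bash
python3 - <<'E'
from h import *
P={'w3':[(37,127),(332,103),(106,140),(72,191),(301,169),(315,224)],'w4':[(430-398,160),(708-398,73),(506-398,140),(470-398,191),(699-398,169),(713-398,224)]}
for n,L in P.items():
    c=load(n); L=[(u/1.17+150-.1,v/1.17+60-.1) for u,v in L]
    F=[wz(c,*q,.124) for q in L[:2]]
    fa=[np.degrees(np.arctan2(q[1]-.0013,q[0]-.55)) for q in F]
    S=[wz(c,*q,.170) for q in L[2:]]
    o=np.array([.5505,.0025])
    A=[np.degrees(np.arctan2(q[1]-o[1],q[0]-o[0])) for q in S]
    print(n,fa,np.round(A,1),(A[0]+A[1])/2,(A[2]+A[3])/2,[np.hypot(*(q[:2]-o)) for q in S])
E
```

```text
w3 [np.float64(-122.70375489193087), np.float64(117.9294241398349)] [-150.4 -121.4  118.8   90.6] -135.93361389670514 104.71420808458006 [np.float64(0.05415657575782805), np.float64(0.05304549889919279), np.float64(0.05512399718718368), np.float64(0.054728567529968214)]
w4 [np.float64(-123.58023064004186), np.float64(117.5560284589981)] [-164.4 -134.7  105.8   77.8] -149.54892255871403 91.79569064920351 [np.float64(0.05370254923329724), np.float64(0.05290784862973176), np.float64(0.05547125114382851), np.float64(0.05505661201401588)]
```

Two readings disagree: joint 7 turns the opposite way to what I assumed (increasing joint 7 increases yaw). The rotor followed the hand exactly, with no coasting. The arm now stands at about 91° and the dog at about 117.8°, so I turn +26.5°.

```bash
python3 - <<'E'
from h import *
q=arm.get_state()['joint_pos'].copy();q[6]+=.465;arm.move_joints(q);arm.pause(.1);snap('wrist','w5')
s=arm.get_state();print(s['position'],s['finger_gap'],s['contact_force'],s['ft_torque'],s['clock'])
arm.gripper_to(0.5);arm.pause(.2);arm.move_l([.5505,.002,.245],speed=.12)
snap('wrist','w6');snap('scene','scene6');print(arm.get_state()['clock'],arm.get_state()['contact_force'])
a=[cv2.imread('pics/%s.png'%n)[60:400,150:490] for n in('w5','w6')]
cv2.imwrite('pics/w56.png',cv2.resize(np.hstack(a),None,fx=1.17,fy=1.17,interpolation=cv2.INTER_CUBIC))
print(load('w6')['d'][205:245:8,300:325:6])
a=[cv2.imread('pics/%s.png'%n)[150:270,230:360] for n in('scene2','scene6')]
cv2.imwrite('pics/sc26.png',cv2.resize(np.hstack(a),None,fx=3,fy=3,interpolation=cv2.INTER_CUBIC))
E
```

```text
[0.55066015 0.0019403  0.17747573] 0.33827335209256254 [ 0.57674821  0.15188872 -5.38940805] [ 0.05207889 -0.0188854   0.0439403 ] 9.575
10.875 [-0.24362276  0.02048585  0.12505796]
[[0.20450687 0.20455459 0.20422535 0.20606427 0.23700802]
 [0.20587713 0.20722012 0.20691393 0.20534068 0.20687918]
 [0.20909153 0.2090053  0.20887083 0.20697285 0.20657323]
 [0.20961243 0.21112327 0.20999086 0.20938647 0.20907441]
 [0.21213475 0.21020462 0.21171272 0.2117583  0.25601092]]
```

View pics/w56.png

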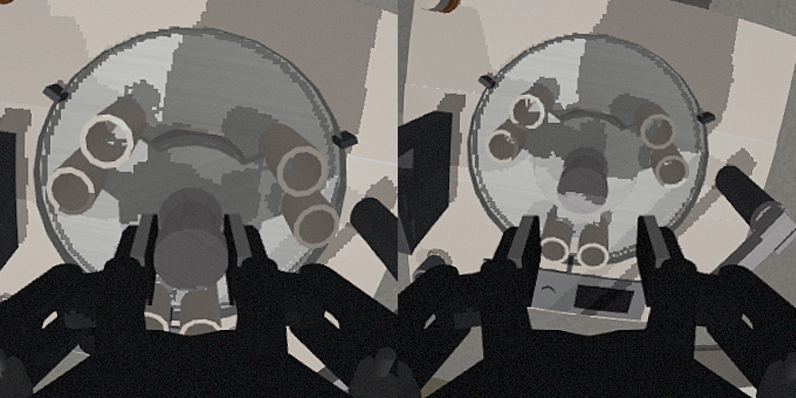

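View pics/sc26.png

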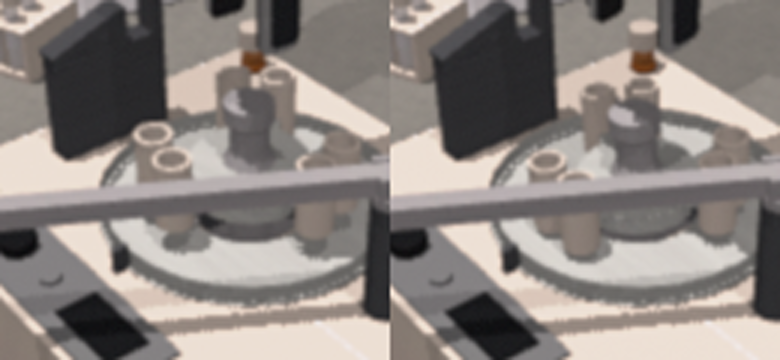

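The wrist force shows the rotor's weight hanging on the gripper just before release. Afterwards the knob depth grew by about 8 mm, so it dropped over the dogs with its arms in line with the fins at (54,92) and (345,138). Next I press with shut fingers.

```bash
python3 - <<'E'
from h import *
arm.gripper_to(0.0,25)
arm.move_l([.5503,.0015,.205],speed=.12)
h=arm.move_l([.5503,.0015,.186],speed=.015,contact_N=5)
s=arm.get_state();print(h,s['position'],s['contact_force'],s['clock'])
for i in range(3):
    h=arm.move_l([.5503,.0015,.184],speed=.012,contact_N=[12,20,20][i])
    s=arm.get_state();print(h,s['position'],s['contact_force'],s['clock'])
    if s['contact_force'][2]>25: break
E
```

```text
True [0.54990161 0.00199696 0.19308539] [-0.11977701  0.2294209  -0.55506817] 12.6417
True [0.54973396 0.0013683  0.1922367 ] [-0.31128354  0.1142901   6.06994223] 12.9583
True [0.54981165 0.00130344 0.19223665] [-1.41178872 -0.67446268  7.48047358] 13.2417
True [0.54979483 0.0013062  0.19223002] [-1.03713065  1.02768883  7.27004433] 13.5167
```

```bash
python3 - <<'E'
from h import *
for i in range(2):
    h=arm.move_l([.5503,.0015,.180],speed=.03,contact_N=32)
    s=arm.get_state();print(h,s['position'],s['contact_force'],s['clock'])
arm.pause(.2);s=arm.get_state();print(h,s['position'],s['contact_force'],s['clock'])
arm.move_l([.5503,.0015,.265],speed=.15)
snap('wrist','w7');snap('scene','scene7')
arm.move_to([.60,-.25,.30],[np.pi,0,np.radians(150)])
p,d,c=snap('top','top7');snap('scene','scene8');print(arm.get_state()['clock'])
a=[cv2.imread('pics/%s.png'%n)[150:270,230:360] for n in('scene6','scene8')]
cv2.imwrite('pics/sc68.png',cv2.resize(np.hstack(a),None,fx=3,fy=3,interpolation=cv2.INTER_CUBIC))
cv2.imwrite('pics/top7z.png',cv2.resize(cv2.imread('pics/top7.png')[30:280,240:450],None,fx=2.38,fy=2.38,interpolation=cv2.INTER_CUBIC))
c=load('top7')
P=lambda u,v:dep(c,u,v,c['d'][v,u])
for u,v in [(345,185),(346,183),(347,187)]: print(P(u,v),end=' ')
E
```

```text
True [0.54982515 0.00132505 0.19219483] [-1.04192845  0.58697644  7.97302345] 13.725
True [0.54981518 0.00126515 0.19218189] [-1.36698446  0.10235024  9.78823436] 13.9333
True [0.54981092 0.00130763 0.19220702] [-2.11855502 -1.04589966  9.37487923] 14.1333
15.9833
[0.54709872 0.00302357 0.17633897] [0.55102081 0.00129956 0.17376556] [ 5.44400642e-01 -3.75421569e-04  1.74056051e-01]
```

View pics/sc68.png

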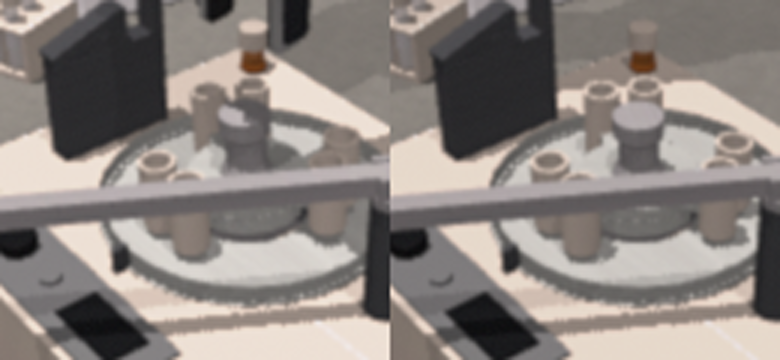

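View pics/top7z.png

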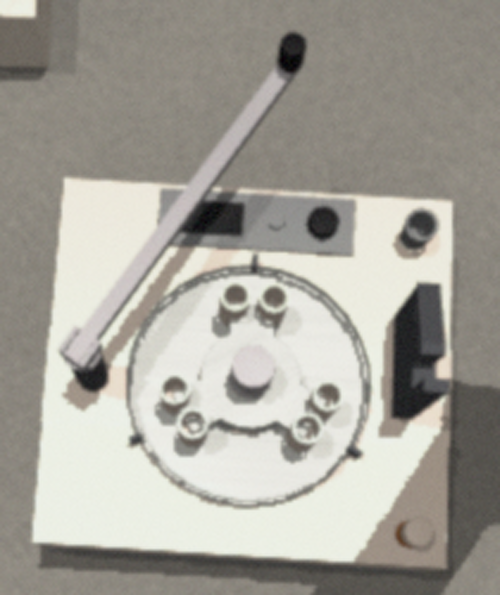

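```bash
python3 - <<'E'
from h import *
for n,cc in [('top0',(346.5,181.5)),('top7',(345.5,184.5))]:
    c=load(n);z=[];b=[]
    for v in range(400):
        for u in range(640):
            if np.hypot(u-cc[0],v-cc[1])<5: z.append(dep(c,u,v,c['d'][v,u])[2])
            if np.hypot(u-330,v-257)<5 : b.append(dep(c,u,v,c['d'][v,u])[2])
    print(n,np.median(z),np.median(b))
# sleeve tops in top7: radii/angles using z=.160
c=load('top7');f=lambda x,y:(x/2.38+240-.3,y/2.38+30-.3)
k=onz(c,*f(253,367),.175);print('knob',k)
for s in [(235,298),(272,301),(327,396),(307,428),(193,424),(175,390)]:
    q=onz(c,*f(*s),.160);r=(q-k)[:2];print(np.hypot(*r),np.degrees(np.arctan2(r[1],r[0])))
# notch: slot in keeper
for s in [(425,362),(418,385),(442,388),(437,355)]: print('keeper',onz(c,*f(*s),.20))
for u in np.linspace(400,446,12):
    pass
a=np.array([[dep(c,*f(x,y),c['d'][int(round(f(x,y)[1])),int(round(f(x,y)[0]))]) for x in range(395,450,6)] for y in range(280,420,7)])
print(np.round(a[...,2],3))
E
```

```text
top0 0.1842384108814346 0.10950899283169413
top7 0.17446413779852915 0.10959619587129443
knob [0.54924931 0.00135429 0.175     ]
0.05403754329977596 13.150954105216226
0.052866571737470856 -14.946468208040132
0.054454861579076995 -106.81975424846348
0.054336275950286186 -134.9735567737816
0.054557915688373766 133.45716625996985
0.05441040885821537 105.01410295859216
keeper [ 0.54957636 -0.10881564  0.2       ]
keeper [ 0.53419163 -0.10401844  0.2       ]
keeper [ 0.53258721 -0.11951744  0.2       ]
keeper [ 0.55444106 -0.11670853  0.2       ]
[[0.112 0.111 0.11  0.11  0.109 0.109 0.109 0.109 0.108 0.111]
 [0.109 0.11  0.109 0.11  0.184 0.185 0.184 0.185 0.109 0.109]
 [0.11  0.109 0.11  0.171 0.19  0.187 0.187 0.188 0.109 0.11 ]
 [0.111 0.108 0.158 0.172 0.191 0.19  0.191 0.191 0.108 0.109]
 [0.11  0.132 0.159 0.175 0.194 0.192 0.191 0.191 0.109 0.111]
 [0.119 0.134 0.16  0.173 0.194 0.193 0.193 0.195 0.11  0.11 ]
 [0.119 0.135 0.161 0.175 0.194 0.195 0.195 0.196 0.196 0.11 ]
 [0.12  0.134 0.159 0.175 0.196 0.196 0.199 0.197 0.198 0.108]
 [0.12  0.137 0.16  0.175 0.198 0.2   0.2   0.201 0.199 0.111]
 [0.122 0.137 0.162 0.176 0.197 0.202 0.202 0.203 0.201 0.112]
 [0.124 0.139 0.159 0.174 0.2   0.201 0.202 0.203 0.2   0.11 ]
 [0.121 0.139 0.161 0.175 0.188 0.19  0.192 0.193 0.11  0.108]
 [0.123 0.139 0.163 0.178 0.175 0.178 0.177 0.179 0.109 0.11 ]
 [0.123 0.141 0.164 0.178 0.177 0.178 0.176 0.11  0.11  0.108]
 [0.124 0.141 0.164 0.179 0.178 0.21  0.212 0.212 0.813 0.212]
 [0.126 0.14  0.164 0.177 0.2   0.211 0.212 0.214 0.211 0.211]
 [0.124 0.142 0.165 0.179 0.2   0.213 0.212 0.212 0.212 0.211]
 [0.126 0.142 0.165 0.18  0.187 0.192 0.191 0.193 0.108 0.111]
 [0.126 0.142 0.164 0.162 0.163 0.164 0.167 0.11  0.109 0.111]
 [0.127 0.135 0.135 0.137 0.139 0.109 0.109 0.108 0.11  0.109]]
```

Knob depth fell 9.8 mm from its proud value. The press stayed solid at tip height 0.175 with a 32 N threshold, and the arms lie within about 1° of the dogs, so the rotor is home. Next is the guard bar; I check the IK along its arc first.

```bash
cat > arc.py <<'E'
from h import *
pv=np.array([.5542,.1163]);z=.231
def pose(phi,off,base,z=z):   # phi deg: world direction of bar
    a=np.radians(phi);p=pv+.245*np.array([np.cos(a),np.sin(a)])+off*np.array([-np.sin(a),np.cos(a)])
    y=(phi+90+base+180)%360-180
    return [p[0],p[1],z],[np.pi,0,np.radians(y)]
E
python3 - <<'E'
from arc import *
for base in (0,180):
    for phi in (-23,-33,-50,-70,-92):
        p,o=pose(phi,.03,base);q=arm.solve_ik(p,o);print(base,phi,np.round(p,3),None if q is None else np.round(q,2))
E
```

```text
0 -23 [0.791 0.048 0.231] [-0.56  0.84  0.85  1.47 -0.67  1.13  0.01]
0 -33 [0.776 0.008 0.231] [-0.54  0.84  0.89  1.52 -0.7   1.13 -0.08]
0 -50 [ 0.735 -0.052  0.231] [-0.52  0.83  0.97  1.62 -0.75  1.11 -0.21]
0 -70 [ 0.666 -0.104  0.231] [-0.52  0.8   1.08  1.78 -0.8   1.07 -0.38]
0 -92 [ 0.576 -0.13   0.231] [-0.57  0.76  1.2   1.97 -0.85  1.03 -0.57]
180 -23 [0.791 0.048 0.231] [-0.14  0.7   0.01  1.44 -0.01  1.    2.61]
180 -33 [0.776 0.008 0.231] [-0.12  0.68  0.06  1.48 -0.04  0.98  2.52]
180 -50 [ 0.735 -0.052  0.231] [-0.09  0.63  0.14  1.59 -0.1   0.92  2.35]
180 -70 [ 0.666 -0.104  0.231] [-0.08  0.56  0.23  1.75 -0.16  0.85  2.15]
180 -92 [ 0.576 -0.13   0.231] [-0.11  0.47  0.34  1.95 -0.22  0.75  1.89]
```

```bash
python3 - <<'E'
from arc import *
B=168
p,o=pose(-20,.035,B,z=.29); arm.move_to(p,o)
p,o=pose(-20,.035,B); print(arm.move_l(p,speed=.12,contact_N=10)); 
for phi in (-28,-36,-44,-52,-60,-68,-74):
    p,o=pose(phi,.024,B); h=arm.move_l(p,speed=.12,frame=o,contact_N=12); s=arm.get_state()
    print(phi,h,np.round(s['position'],4),np.round(s['contact_force'],1),round(s['clock'],2))
    if h: break
snap('top','top9');snap('scene','scene9')
a=[cv2.imread('pics/scene9.png')[130:330,150:430],cv2.imread('pics/top9.png')[30:230,240:440]]
cv2.imwrite('pics/s9.png',cv2.resize(np.hstack(a),None,fx=1.66,fy=1.66))
E
```

```text
False
-28 False [0.782  0.0223 0.2316] [ 0.1  0.8 -0.2] 18.54
-36 False [ 0.7668 -0.0075  0.2312] [-0.4  0.1  0. ] 18.98
-44 False [ 0.7476 -0.0357  0.2312] [-0.1  0.3  0.1] 19.41
-52 False [ 0.7245 -0.0611  0.2312] [ 0.6  1.2 -0.2] 19.84
-60 False [ 0.6982 -0.083   0.2312] [ 0.1  0.4 -0.5] 20.27
-68 False [ 0.6691 -0.1011  0.2312] [0.6 0.3 0.5] 20.71
-74 False [ 0.6456 -0.112   0.2312] [ 0.2  0.7 -0.1] 21.07
```

View pics/s9.png

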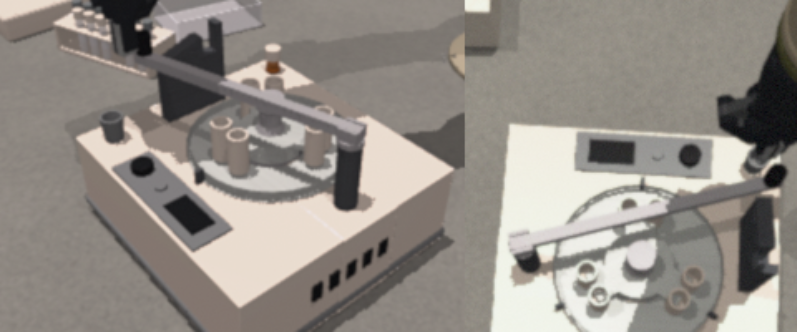

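```bash
python3 - <<'E'
from arc import *
B=168
for phi in (-79,-84,-87,-90,-92,-94,-96):
    p,o=pose(phi,.024,B); h=arm.move_l(p,speed=.06,frame=o,contact_N=12); s=arm.get_state()
    print(phi,h,np.round(s['position'],4),np.round(s['contact_force'],1),round(s['clock'],2))
    if h: break
snap('top','top10');snap('scene','scene10')
a=[cv2.imread('pics/scene10.png')[130:330,150:430],cv2.imread('pics/top10.png')[30:230,240:440]]
cv2.imwrite('pics/s10.png',cv2.resize(np.hstack(a),None,fx=1.66,fy=1.66))
E
```

```text
-79 False [ 0.6243 -0.1197  0.2312] [-0.1  0.1 -0.2] 21.68
-84 False [ 0.603  -0.1248  0.2309] [ 0.1 -0.1  0.1] 22.19
-87 False [ 0.5903 -0.1271  0.2309] [-0.8 -0.6 -0.7] 22.56
-90 False [ 0.5779 -0.1286  0.231 ] [ 0.3 -0.2  0.8] 22.93
-92 False [ 0.5694 -0.1294  0.231 ] [ 0.4  0.1 -0.2] 23.22
-94 False [ 0.5626 -0.1296  0.2315] [ 5.2  0.2 -1. ] 23.51
-96 True [ 0.5623 -0.1297  0.2331] [ 6.6  0.3 -0.3] 23.72
```

View pics/s10.png

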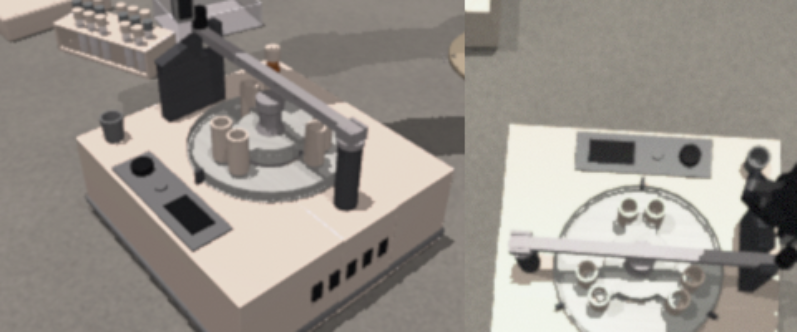

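The bar is against the stop: it is across the rotor and the force rose to 5–7 N in x. I back off along +x and look.

```bash
python3 - <<'E'
from arc import *
arm.move_l([.605,-.128,.231],speed=.1); arm.move_l([.62,-.16,.33],speed=.15)
arm.move_to([.55,-.40,.33],[np.pi,0,np.radians(150)])
snap('top','top11');snap('scene','scene11');s=arm.get_state();print(s['clock'],s['contact_force'])
a=[cv2.resize(cv2.imread('pics/scene11.png')[130:280,190:390],None,fx=2,fy=2,interpolation=cv2.INTER_CUBIC),cv2.resize(cv2.imread('pics/top11.png')[110:260,250:440],None,fx=2,fy=2,interpolation=cv2.INTER_CUBIC)]
cv2.imwrite('pics/s11.png',np.hstack(a))
c=load('top11');
for t in np.linspace(.04,.245,8):
    u=np.array([np.cos(np.radians(-92.1)),np.sin(np.radians(-92.1))]);X=[*(pv+t*u),.202];a,b=proj(c,X)
    print(round(t,3),[round(float(dep(c,a,b+k,c['d'][int(round(b+k)),int(round(a))])[2]),4) for k in(-4,-2,0,2,4)])
E
```

```text
26.35 [ 0.04271843 -0.06093093  0.49611644]
0.04 [0.1103, 0.2034, 0.2016, 0.2028, 0.1999]
0.069 [0.109, 0.2001, 0.2003, 0.2004, 0.202]
0.099 [0.1326, 0.2017, 0.2008, 0.2032, 0.2021]
0.128 [0.1337, 0.2009, 0.2025, 0.2022, 0.2011]
0.157 [0.1108, 0.1994, 0.2007, 0.2008, 0.1995]
0.186 [0.1198, 0.1117, 0.1989, 0.2008, 0.2013]
0.216 [0.1701, 0.1693, 0.2004, 0.2016, 0.2005]
0.245 [0.2225, 0.2265, 0.2237, 0.2244, 0.217]
```

View pics/s11.png

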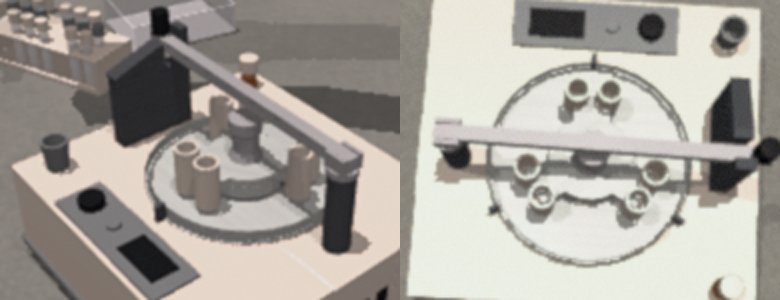

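The bar is level (top about 0.201 m along its length, knob top about 0.225 m), so it has dropped into the notch. The rotor is still lined up, and the vial and cup have not moved.

```bash
python3 -c "
from h import *
arm.hand_in();print(arm.get_state()['clock'])"
```

```text
the job is handed in; nothing more can be done
the job is handed in; nothing more can be done
```

The rotor is pressed home on the dogs and the guard bar is in the keeper notch. I handed the job in at about 26 s, with the arm clear of everything.

**Rotor:** I gripped the hub knob and turned the rotor until its slots dropped over the dogs, then pressed it down with shut fingers.
- The knob top ended 9.8 mm below where it started, against 10 mm expected.
- It stayed solid with the fingertips at 0.175 m through repeated presses set to stop at 32 N. The force read after each stop was only 7–10 N.
- The arms are within about 1–2° of the dogs.

**Guard bar:** I swung it over the keeper ramp to the stop with light pushes and backed off.
- The last top view shows it level, with its top at 0.200–0.203 m along its length (0.202 m expected) and its knob top at about 0.225 m.
- The vial and cup on the spinner look unmoved in that view. I did not measure the other objects again.

**What disagreed:**
- I first turned the rotor the wrong way, because I had joint 7's sign reversed. I caught it by measuring the sleeve and fin angles, and corrected it before anything dropped.
- On the first press I felt contact about 1 mm above home, not the 5 mm expected, so I never saw a clear detent step. I relied on the later height checks instead.

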